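# Stamp the carved paddle and bring the magnifier over it

## Robot

A 6-joint arm with a two-finger parallel gripper is mounted at the origin on the work surface. World frame = base frame: x ahead of the robot, y to its left, z up, the work surface at z = 0. Lengths are in m, angles in rad, forces in N, time in s.
With the tool pointing down it reaches from about 0.3 to 0.95 m from the base axis. Payload 3.1 kg.
Tool frame: the origin (TCP) lies between the finger pads; the fingertips stand 14 mm ahead of it and the grasp point (between the pads) lies 5 mm behind it; z points along the fingers, x is the direction in which the jaws open and shut, and the axes are right-handed (so a half turn about z gives the same grasp; the last joint's range is limited). The gripper opens to 85 mm and grips with 20 to 120 N. Pads are 22 mm wide; open, the fingers measure 114 mm over their backs; the gripper's body (76 mm by 85 mm) begins 54 mm behind the grasp point. The pads swing forward as they close: fully open they stand 13 mm farther back than shut.
Start: joints at [1.187, 0.308, 1.634, -0, 1.2, -0.07], TCP at [0.193, 0.594, 0.245] pointing down, gripper open.
Joint ranges: [-3.06, 3.06], [-0.79, 1.96], [0.05, 2.63], [-1.19, 4.34], [0.05, 2.64], [-2.94, 2.94]. Speed limits (rad/s): [2.79, 2.79, 3.14, 3.14, 3.14, 3.14].

## Interface

Orientations are given as a rotation vector (axis times angle).
In Python, from cell import r, get_image, camera_model gives the robot as it stands.
- The arm moves only by the tool arm_command, never from a script. Its argument "targets" is a list of rows, each a list of 6 numbers: the shift along the tool's x, y, z in cm, then the turn, a rotation vector about the tool's x, y, z in degrees. A call has 1 to 12 rows; each row shifts and turns the commanded pose from where the row before left it, along the tool's axes as they then stand; what a row does not reach is not made up. A row lasts 1/10 s, in which the tool goes at most 50 mm and 8.59 degrees, less where a joint would pass 70% of its speed; a pose out of reach is approached as far as the arm can. A call with a gripper value outside its range is refused whole. "gripper" is the gripper command: -1 is shut, 1 is fully open, values between are in proportion, set as the call begins (left out, the last holds). The fingers move at their own pace and stop on an object; the grip force is fixed at half the most. Time passes only in rows, so rows that do not move let the fingers close. It gives the time, the measured TCP pose, the force and the opening at its end, in the units of the state.
- r.get_obs(): the state, without advancing time (a new reading comes with each control period).
- get_image(name): name is "scene" or "top" or "wrist"; returns (picture, depth): 480x640x3 uint8, blue, green, red; 480x640 float32, m along the optical axis (not along the pixel's ray), 0 where there is no reading.
- camera_model(name): a dict with "intrinsics" (3x3 intrinsics, pixels), "k1" (the pictures are not rectified: a ray, as slopes to the right and down, at radius r is drawn at 1 + k1 r^2 times it, then the intrinsics apply), "xyz" and "attitude" of the camera in the world. Camera axes: x right, y down, z forward; pixel columns grow to the right and rows downward; lengths in m; the calibration is good to about 2 mm. A picture is of the moment at which its call begins: read the wrist's pose just before it. camera_model takes no time and is no camera call; for the wrist camera it gives the pose at the moment of the call.
- r.finish_job(): hands the job in, once; it reports no verdict.
The state is a dict: "time": time; "joint_positions": joint angles; "qd": joint speeds; "joint_efforts": joint torques, N m; "tool_pos": TCP position; "tool_rot": TCP orientation; "force": force on the tool from outside, world axes, zero at the start; "ft_torque": the same for the moment, N m; "opening": finger opening in m.
Only numpy, scipy, OpenCV 4.12 (cv2) and the standard library are available. Lean on these libraries where they do the work, as an engineer would, in place of code of your own. Each camera call takes 0.05 s, during which the arm holds its last target. There are 200 camera calls.

## Task

Stamp the small wooden paddle that lies in the press: push the press's pedal right down to its stop, so that the stamp bears on the blade, and let it come fully up again. Then take the paddle out and lay it flat, face up, on the cork mat with the middle of its blade over the middle of the mat, and let go. Last, swing the magnifier's stiff jointed arm by its knob until the lens stands centred over the middle of the blade, where it must stay when you let go; leave the mallet, the jar and the carved bird where they are.

Things in the scene. Friction and masses are not known exactly. Their poses are not given: they have to be found in the camera images.
- press: grey bench-top treadle press, fixed. Origin on the bench under the stamp's axis; x points from its open front to its column, y to the side where the pedal is. Flat steel bed, top 40 mm above the bench, 90 mm wide, x = -75 to +60 mm. Column x = 90 to 150 mm. Head over the bed 50 mm wide, from x = -25 mm back, 118 to 218 mm above the bench. The throat is open at the front and both sides
- pedal (a joint): angle of the pedal: 0 up, 0.25 rad down at its stop. A spring brings it up; the pad's middle needs about 3 N to start and about 12 N at the stop. The pedal drives the stamp down. Hinge axis along the press's y, at x = +55 mm, z = 45 mm in the press frame
- pedal_pad (a point): middle of the top of the pedal's dark ribbed foot pad, 85 mm (x) by 75 mm (y), at x = -75, y = 108, z = 55 mm in the press frame when up; pressed to the stop it sinks about 31 mm
- stamp: round steel stamp, 32 mm across, on the press's ram; origin at the centre of its flat underside, 75 mm above the bench when up (25 mm over the paddle's blade). Driven by the pedal it meets the blade at about 0.21 rad; its spring then gives until the pedal is at its stop
- paddle: loose wooden paddle, 0.1 kg, at first flat on the press bed, blade under the stamp, handle out at the front. Origin on its flat underside below the middle of the blade; x from handle to blade tip, z up out of its face. Blade x = -50 to +50 mm, 58 wide, 10 thick. Handle x = -140 to -41, 26 wide, 18 thick; crosspiece x = -158 to -140, 52 wide. Centre of mass x = about -50
- paddle_mark (a point): middle of the top of the blade (10 mm above the origin), where a shallow ring 34 mm across shows where the mark is stamped
- paddle_grip (a point): a good place to grip the handle: x = -112, z = 9 mm in the paddle frame, clear of the head of the press
- mat: square cork mat, 150 by 150 by 8 mm, fixed on the bench. Origin at the centre of its underside
- mat_top (a point): centre of the mat's top, 8 mm above the bench
- magnifier: heavy round foot (140 mm across) and post of the magnifier, fixed. Origin on the bench at the post's axis; its z axis is the axis of the shoulder joint
- shoulder (a joint): turn of the first link (240 mm, post to elbow pin) about the post, rad. At 0 it points along +y of the magnifier's body; grows anticlockwise seen from above. Range -0.2 to 2.2. Stiff: 0.4 N m to move it, stays where left
- elbow (a joint): fold of the second link at the elbow pin, rad: 0 is straight on, grows clockwise seen from above, so the second link points at shoulder minus elbow. Range 0 to 2.7. Stiff: 0.3 N m, stays where left
- elbow_pin (a point): elbow pin, on the axis that joins the two level links, 139 mm above the bench
- lens (a point): centre of the round lens (white rim 116 mm across, 16 mm thick), 139 mm above the bench, fixed to the second link 240 mm from the elbow pin
- lens_knob (a point): middle of the part to grip of the black upright knob (24 mm across) on the second link, 140 mm from the elbow pin on the way to the lens. The link's top is 146 mm, the knob's top 201 mm and this point 181 mm above the bench. It can be gripped from above and dragged; it spins freely on its pin, so the hand need not turn with the link
- mallet: bystander: round wooden carver's mallet standing on its head, 84 mm across, 175 mm tall; origin under its centre
- tin: bystander: amber glass jar with a steel lid, 72 mm across, 70 mm tall; origin under its centre
- bird: bystander: small carved wooden bird on a 60 mm square foot, about 115 mm tall; origin under the foot's centre
Not all that is in view belongs to the job. There is more than one size of the mat; the job needs the smaller.

How it is judged:
By the outcome, as a careful person would: the job done as asked, in the order asked, and still so for the second after the job is handed in, with the robot touching nothing.
It also fails if it takes over 61 s, if anything falls off the work surface, if the arm or the gripper's body presses on something with over 40 N, if the wrist force passes 120 N, or if a joint passes its speed limit or range.

## Working session

There is one attempt and no reset: what is moved stays moved. The work goes in short steps, Python scripts to look and compute and a tool call to move; the robot and the scene stay as the last step left them, time stands still between calls to the robot, and variables do not carry over. Pictures are saved under pics/ and viewed, about 8 in all and at most 12, crops included, and the job is handed in when it is done.

Besides the shell and the picture viewer there is one more tool, called after "Request:" by a JSON object that holds its "op" and its "data". arm_command: Moves the arm, as the interface text tells. Its arguments: {"type":"object","properties":{"targets":{"type":"array","items":{"type":"array","items":{"type":"number"}}},"gripper":{"type":"number"}},"required":["targets"]}

```bash
ls; mkdir -p pics; cat > h.py <<'E'
import numpy as np, cv2
from scipy.spatial.transform import Rotation as R
from cell import r, get_image, camera_model
def cam(n):
    m=camera_model(n); a=np.array(m["attitude"],float)
    Rm=a if a.shape==(3,3) else R.from_rotvec(a).as_matrix() if a.size==3 else R.from_quat(a).as_matrix()
    return np.array(m["intrinsics"]),m["k1"],np.array(m["xyz"]),Rm
def ray(c,u,v):
    K,k1,t,Rm=c
    d=np.array([(u-K[0,2])/K[0,0],(v-K[1,2])/K[1,1]]); s=d.copy()
    for _ in range(10): s=d/(1+k1*(s@s))
    return np.array([s[0],s[1],1.])
def onz(c,u,v,z):
    w=c[3]@ray(c,u,v); return c[2]+w*(z-c[2][2])/w[2]
def at(c,u,v,d): return c[2]+c[3]@ray(c,u,v)*d
def proj(c,p):
    K,k1,t,Rm=c; q=Rm.T@(np.array(p)-t); s=q[:2]/q[2]; s=s*(1+k1*(s@s)); return K[:2,:2]@s+K[:2,2]
E
python3 - <<'E'
from h import *
for n in("top","scene"):
    im,d=get_image(n); cv2.imwrite(f"pics/{n}0.png",im); np.save(f"pics/{n}0.npy",d); print(n,camera_model(n))
print(r.get_obs())
E
```

```text
pics
top {'intrinsics': array([[598.03285103,   0.        , 318.4766838 ],
       [  0.        , 598.03285103, 244.43164808],
       [  0.        ,   0.        ,   1.        ]]), 'k1': -0.1138695298082611, 'xyz': array([ 0.37337807, -0.01222746,  1.75090313]), 'attitude': array([-2.18750845,  2.14068979, -0.0940239 ])}
scene {'intrinsics': array([[601.13969387,   0.        , 313.33216342],
       [  0.        , 601.13969387, 240.05645101],
       [  0.        ,   0.        ,   1.        ]]), 'k1': -0.18913914263278409, 'xyz': array([0.410901  , 0.81840913, 1.62804533]), 'attitude': array([-0.16089414,  3.01013609, -0.76739159])}
{'time': 0.1, 'joint_positions': array([ 1.18728516e+00,  3.08957887e-01,  1.63507606e+00,  1.79533454e-05,
        1.19972205e+00, -6.97112440e-02]), 'qd': array([-0.00030603, -0.0032943 , -0.00269781, -0.00027369, -0.00025139,
        0.00010204]), 'joint_efforts': array([-8.11031859e-04, -4.16411698e+01, -2.77644324e+01, -1.52831399e-04,
        4.15804607e-03,  8.70653139e-06]), 'tool_pos': array([0.19267469, 0.59378877, 0.24412901]), 'tool_rot': array([ 2.54035869,  1.84636341, -0.00289419]), 'force': array([ 0.90545855,  0.50161222, -1.13639714]), 'ft_torque': array([ 0.00850813,  0.00441679, -0.00928423]), 'opening': 0.08564211951258911}
```

View pics/top0.png

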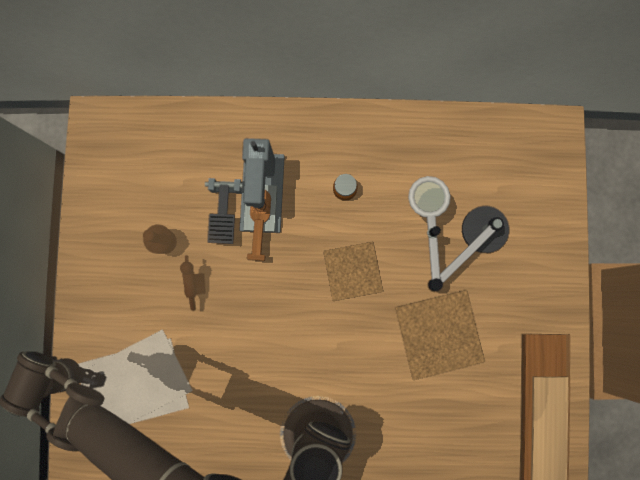

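View pics/scene0.png

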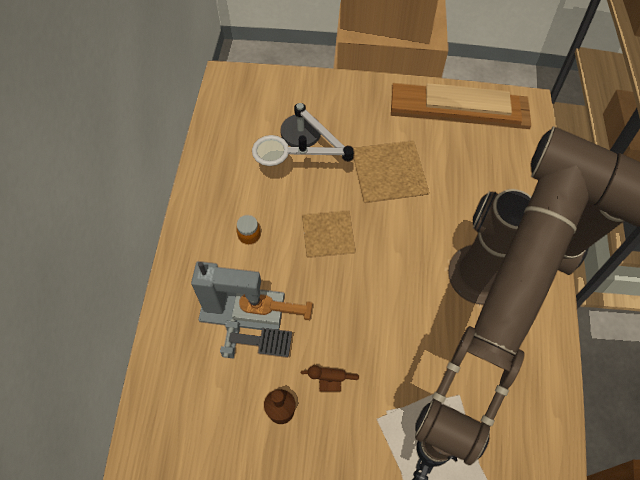

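The top view has +x up and +y left. The press is at (256,190), with its pedal pad at (221,228) and the paddle handle at (258,235).
- **Mats:** the small one is at (353,271); the larger one at (440,335) is a decoy.
- **Paddle lookalikes:** the mallet (159,239), the bird (193,283) and the boards (545,400). The paddle is the one in the press.
- **Magnifier:** lens (430,196), knob (434,231), elbow (435,285), post (497,223).

```bash
cat > m.py <<'E'
from h import *
c=cam("top"); im=cv2.imread("pics/top0.png"); d=np.load("pics/top0.npy")
hsv=cv2.cvtColor(im,cv2.COLOR_BGR2HSV)
def big(mask,box):
    x0,y0,x1,y1=box; m=np.zeros_like(mask); m[y0:y1,x0:x1]=mask[y0:y1,x0:x1]
    m=cv2.morphologyEx(m,cv2.MORPH_CLOSE,np.ones((5,5)))
    cs,_=cv2.findContours(m,cv2.RETR_EXTERNAL,cv2.CHAIN_APPROX_NONE); return max(cs,key=cv2.contourArea)
def rect(cn,z):
    P=np.array([onz(c,*p[0],z)[:2] for p in cn],np.float32)*1000
    return cv2.minAreaRect(P), P.mean(0)
for p in [(353,271),(310,271),(258,245),(221,228),(430,196),(262,222)]: print(p,hsv[p[1],p[0]],d[p[1],p[0]],at(c,*p,d[p[1],p[0]]).round(3))
H,S,V=cv2.split(hsv)
g=((S<90)&(V<110)).astype(np.uint8)
print("pad",rect(big(g,(208,214,236,248)),.055))
white=((S<60)&(V>170)).astype(np.uint8)
cn=big(white,(400,170,455,220)); print("lens",cv2.minEnclosingCircle(cn))
(u,v),rr=cv2.minEnclosingCircle(cn); print(onz(c,u,v,.147),rr)
blk=(V<50).astype(np.uint8)
for n,b,z in(("elbow",(425,275,447,295),.15),("knob",(426,222,442,240),.2)):
    cn=big(blk,b); M=cv2.moments(cn); u,v=M['m10']/M['m00'],M['m01']/M['m00']; print(n,u,v,onz(c,u,v,z),cv2.boundingRect(cn))
# mat: darker than the wood
mk=(cv2.GaussianBlur(V,(5,5),0)<150).astype(np.uint8)
cn=big(mk,(312,230,395,310)); print("mat",rect(cn,.008), cv2.boundingRect(cn))
a=cv2.resize(im[125:275,195:295],None,fx=4,fy=4,interpolation=2); b=cv2.resize(im[165:315,390:515],None,fx=4,fy=4,interpolation=2)
b=b[:600,:400*1]; cv2.imwrite("pics/z1.png",np.hstack([a,b]))
E
python3 m.py
```

```text
(353, 271) [ 17 131 127] 1.7402873 [ 0.471 -0.09   0.011]
(310, 271) [ 16 124 156] 1.7497039 [0.469 0.035 0.003]
(258, 245) [ 14 158 153] 1.7083883 [0.538 0.184 0.053]
(221, 228) [20 11 72] 1.7158723 [0.585 0.293 0.052]
(430, 196) [ 33  32 145] 1.6226497 [ 0.673 -0.291  0.146]
(262, 222) [ 14 160 123] 1.7153958 [0.604 0.175 0.052]
pad (((582.8330688476562, 292.3818359375), (83.95764923095703, 74.99105834960938), 1.0614540576934814), array([583.51117, 292.07834], dtype=float32))
lens ((428.5, 198.0), 21.05360221862793)
[ 0.66680635 -0.28666006  0.147     ] 21.05360221862793
elbow 435.1864904552129 284.59618208516883 [ 0.43160433 -0.30502021  0.15      ] (429, 279, 14, 12)
knob 434.56666666666666 231.1 [ 0.56962486 -0.29371776  0.2       ] (430, 227, 10, 9)
mat (((471.6715087890625, -89.80320739746094), (152.90647888183594, 155.9237060546875), 12.320268630981445), array([471.91342, -90.16746], dtype=float32)) (323, 241, 61, 61)
```

View pics/z1.png

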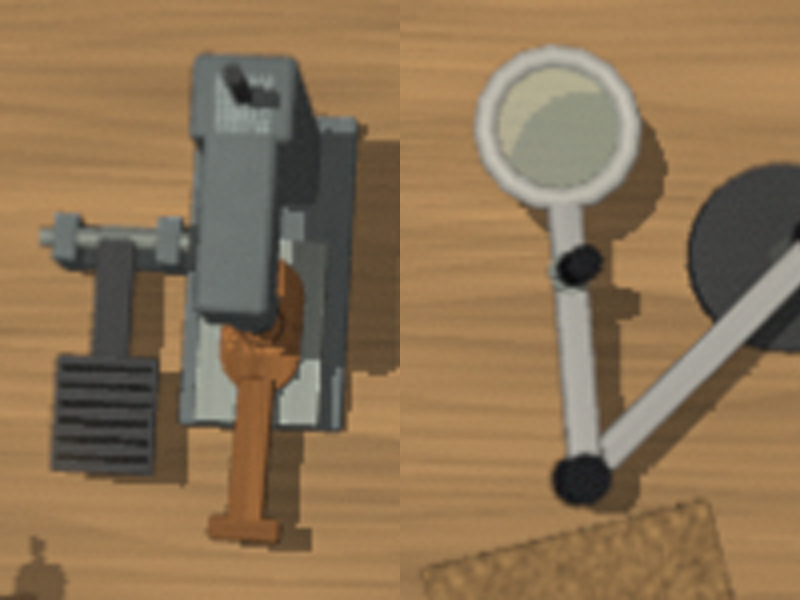

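The crop confirms my choices. The paddle lies in the press with its crosspiece at about (256,257) and its ring just visible under the head. The pad is at (221,228), the lens centre at (429.3,196.7) and the elbow at (435,285).

```bash
cat > m2.py <<'E'
from m import *
print("----")
br=((H<18)&(S>140)).astype(np.uint8)
cn=big(br,(240,218,275,265)); print(cv2.boundingRect(cn))
m=np.zeros_like(br); cv2.drawContours(m,[cn],-1,1,-1)
pts=[]
for v in range(222,258):
    u=np.where(m[v])[0]
    if len(u): pts.append((v,u.min(),u.max()))
print(pts[::3])
# handle axis from rows 226..248 at z=.058
P=np.array([onz(c,(a+b)/2,v,.058)[:2] for v,a,b in pts if 226<=v<=248]); f=np.polyfit(P[:,0],P[:,1],1); print("handle y=ax+b",f,np.degrees(np.arctan(f[0])))
ux=np.array([1,f[0]]);ux/=np.linalg.norm(ux)
vm=max(p[0] for p in pts); print("end",vm,onz(c,256,262,.058))
foot=big(((V<75)&(S<80)).astype(np.uint8),(455,200,515,256)); (u,v),q=cv2.minEnclosingCircle(foot); print("foot",u,v,q,onz(c,u,v,.015))
print("posttop",onz(c,497.5,223,.15),onz(c,497.5,223,.17), d[223,497],at(c,497,223,d[223,497]))
for n,p,z in(("lens",(429.3,196.7),.147),("mallet",(159,239),.15),("bird",(193,283),.08),("jar",(345,186),.07)): print(n,onz(c,*p,z).round(3), at(c,*p,d[p[1].__int__(),int(p[0])]).round(3) if 1 else 0)
s=cam("scene");print("scene post top",onz(s,300,107,.17),"elbow",onz(s,348,153,.15),"knob",onz(s,303,144,.2),"lens",onz(s,270,151,.147))
E
python3 m2.py | sed -n '/----/,$p'
```

```text
----
(247, 218, 21, 43)
[(222, np.int64(255), np.int64(262)), (225, np.int64(255), np.int64(262)), (228, np.int64(255), np.int64(262)), (231, np.int64(254), np.int64(262)), (234, np.int64(253), np.int64(262)), (237, np.int64(253), np.int64(261)), (240, np.int64(253), np.int64(261)), (243, np.int64(253), np.int64(261)), (246, np.int64(252), np.int64(261)), (249, np.int64(252), np.int64(260)), (252, np.int64(252), np.int64(260)), (255, np.int64(247), np.int64(264))]
handle y=ax+b [-0.07116338  0.22625564] -4.070499433458281
end 257 [0.48839253 0.1878821  0.058     ]
foot 485.0626525878906 229.22665405273438 23.54659652709961 [ 0.60188579 -0.4770766   0.015     ]
posttop [ 0.60195848 -0.47541216  0.15      ] [ 0.59910284 -0.46962562  0.17      ] 1.6183997 [ 0.60324218 -0.476687    0.14078352]
lens [ 0.67  -0.289  0.147] [ 0.673 -0.291  0.135]
mallet [0.539 0.445 0.15 ] [0.544 0.458 0.104]
bird [0.424 0.361 0.08 ] [0.424 0.361 0.082]
jar [ 0.71  -0.061  0.07 ] [ 0.711 -0.061  0.065]
scene post top [ 0.59714018 -0.44616976  0.17      ] elbow [ 0.43169166 -0.29508088  0.15      ] knob [ 0.5670011  -0.27661489  0.2       ] lens [ 0.67053544 -0.28010516  0.147     ]
```

Request:
{"op": "arm_command", "data": {"targets": [[0, 0, 0, 0, 0, -6], [0, 0, 0, 0, 0, -6], [0, 0, 0, 0, 0, -6], [0, 0, 0, 0, 0, 0]], "gripper": -1}}

```text
time: 0.5
tool_pos: [0.1928, 0.5941, 0.2446]
tool_rot: [2.221, 2.221, -0.002]
force: [-0.3, -0.1, -0.5]
opening: 0.0282
```

Request:
{"op": "arm_command", "data": {"targets": [[-3, 3.9, 0, 0, 0, 0], [-3, 3.9, 0, 0, 0, 0], [-3, 3.9, 0, 0, 0, 0], [-3, 3.9, 0, 0, 0, 0], [-3, 3.9, 0, 0, 0, 0], [-3, 3.9, 0, 0, 0, 0], [-3, 3.9, 0, 0, 0, 0], [-3, 3.9, 0, 0, 0, 0], [-3, 3.9, 0, 0, 0, 0], [-2.8, 3.9, 0, 0, 0, 0], [0, 0, 0, 0, 0, 0], [0, 0, 0, 0, 0, 0]]}}

```text
time: 1.7
tool_pos: [0.5836, 0.2954, 0.2446]
tool_rot: [-2.225, -2.216, 0.002]
force: [-0.8, -0.2, -0.7]
opening: 0.0003
```

Request:
{"op": "arm_command", "data": {"targets": [[0, 0, 4, 0, 0, 0], [0, 0, 4, 0, 0, 0], [0, 0, 4, 0, 0, 0], [0, 0, 2.5, 0, 0, 0], [0, 0, 0, 0, 0, 0], [0, 0, 0, 0, 0, 0]]}}

```text
time: 2.3
tool_pos: [0.582, 0.2976, 0.1003]
tool_rot: [-2.22, -2.222, 0.001]
force: [0.8, -0.2, -0.0]
opening: 0.0002
```

Request:
{"op": "arm_command", "data": {"targets": [[0, 0, 1, 0, 0, 0], [0, 0, 1, 0, 0, 0], [0, 0, 1, 0, 0, 0], [0, 0, 1, 0, 0, 0], [0, 0, 1, 0, 0, 0], [0, 0, 0.6, 0, 0, 0], [0, 0, 0, 0, 0, 0], [0, 0, 0, 0, 0, 0]]}}

```text
time: 3.1
tool_pos: [0.584, 0.2969, 0.0448]
tool_rot: [2.221, 2.221, 0.002]
force: [-0.7, -0.6, 5.3]
opening: 0.0001
```

Request:
{"op": "arm_command", "data": {"targets": [[0, 0, 0.3, 0, 0, 0], [0, 0, 0.2, 0, 0, 0], [0, 0, 0, 0, 0, 0], [0, 0, 0, 0, 0, 0]]}}

```text
time: 3.5
tool_pos: [0.5845, 0.297, 0.041]
tool_rot: [2.22, 2.221, 0.004]
force: [-1.6, -0.6, 9.0]
opening: 0.0002
```

Request:
{"op": "arm_command", "data": {"targets": [[0, 0, 0.3, 0, 0, 0], [0, 0, 0, 0, 0, 0], [0, 0, 0, 0, 0, 0]]}}

```text
time: 3.8
tool_pos: [0.5848, 0.297, 0.0386]
tool_rot: [2.22, 2.221, 0.004]
force: [-1.5, -1.8, 12.0]
opening: 0.0
```

Request:
{"op": "arm_command", "data": {"targets": [[0, 0, 0.2, 0, 0, 0], [0, 0, 0, 0, 0, 0], [0, 0, 0, 0, 0, 0]]}}

```text
time: 4.1
tool_pos: [0.585, 0.297, 0.0377]
tool_rot: [2.22, 2.221, 0.004]
force: [-3.9, -1.3, 15.8]
opening: 0.0
```

Request:
{"op": "arm_command", "data": {"targets": [[0, 0, 0.3, 0, 0, 0], [0, 0, 0, 0, 0, 0], [0, 0, 0, 0, 0, 0], [0, 0, 0, 0, 0, 0]]}}

```text
time: 4.5
tool_pos: [0.5852, 0.2971, 0.0372]
tool_rot: [2.22, 2.221, 0.003]
force: [-7.8, -4.3, 27.5]
opening: -0.0002
```

The last 3 mm command moved the tool only 0.5 mm while the force rose to 27 N, so the pedal is on its stop. I'll release it slowly.

Request:
{"op": "arm_command", "data": {"targets": [[0, 0, -1, 0, 0, 0], [0, 0, -1, 0, 0, 0], [0, 0, -1, 0, 0, 0], [0, 0, -1, 0, 0, 0], [0, 0, -2, 0, 0, 0], [0, 0, -4, 0, 0, 0], [0, 0, -4, 0, 0, 0], [0, 0, -4, 0, 0, 0]]}}

```text
time: 5.3
tool_pos: [0.5823, 0.2958, 0.2113]
tool_rot: [-2.221, -2.221, 0.005]
force: [0.5, -0.5, 0.2]
opening: 0.0004
```

Request:
{"op": "arm_command", "data": {"targets": [[-3.5, -2, 0, 0, 0, 0], [-3.5, -2, 0, 0, 0, 4], [-4, -1, 0, 0, 0, 0], [0, 0, 0, 0, 0, 0], [0, 0, 0, 0, 0, 0], [0, 0, 0, 0, 0, 0], [0, 0, 0, 0, 0, 0]], "gripper": 1}}

```text
time: 6.0
tool_pos: [0.5309, 0.1883, 0.2112]
tool_rot: [-2.296, -2.144, -0.001]
force: [0.5, -0.4, -0.3]
opening: 0.0854
```

```bash
python3 - <<'E'
from h import *
print(r.get_obs()["tool_pos"],cam("wrist")[2])
c=cam("wrist"); w,d=get_image("wrist"); np.save("pics/w1.npy",d); np.savez("pics/w1c.npz",K=c[0],k=c[1],t=c[2],R=c[3])
t,dt=get_image("top")
np.save("pics/t1.npy",dt); cv2.imwrite("pics/t1.png",t); cv2.imwrite("pics/w1.png",w)
cv2.imwrite("pics/v1.png",w)
tc=cam("top"); p=proj(tc,[.583,.292,.055]); u,v=p.round().astype(int); print("pad z", [at(tc,u+i,v,dt[v,u+i])[2].round(3) for i in(-6,0,6)])
for P in([.548,.187,.058],[.655,.18,.05]): print(proj(c,P))
E
```

```text
[0.53086474 0.18832722 0.2111979 ] [0.46524034 0.19359774 0.33970396]
pad z [np.float64(0.556), np.float64(0.546), np.float64(0.554)]
[313.07391688 244.59703986]
[313.57638864 358.52398738]
```

View pics/v1.png

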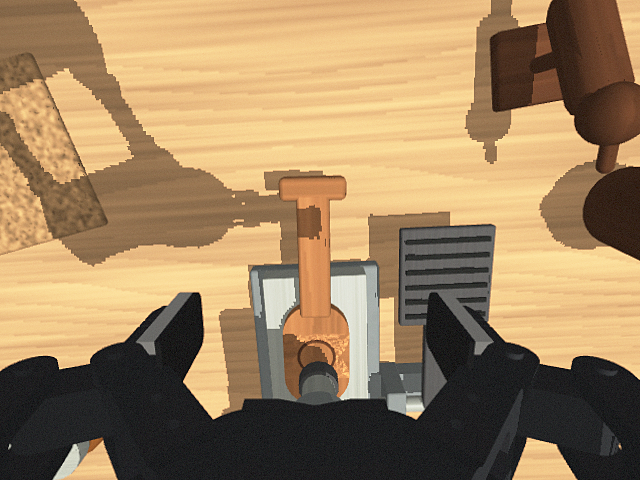

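The wrist view shows the handle midline at u≈314, the crosspiece's outer edge at v≈178, the ring at about (317,354) under the raised stamp, and the pad (447,275).

```bash
python3 - <<'E'
from h import *
z=np.load("pics/w1c.npz"); c=(z["K"],float(z["k"]),z["t"],z["R"]); d=np.load("pics/w1.npy")
for n,p,h in(("end",(313,178),.058),("endR",(345,190),.058),("endL",(281,190),.058),("ring",(317,354),.05),("handle",(314,250),.058),("blL",(283,345),.05),("blR",(350,345),.05),("padc",(447,275),.055)):
    print(n,onz(c,*p,h).round(4), at(c,*p,d[p[1],p[0]]).round(4))
for v in (225,300): print([round(float(x),3) for x in onz(c,298,v,.058)],onz(c,330,v,.058).round(3))
E
```

```text
end [0.4959 0.1906 0.058 ] [0.4963 0.1905 0.0546]
endR [0.5066 0.2142 0.058 ] [0.507  0.2143 0.0555]
endL [0.5033 0.1657 0.058 ] [0.5034 0.1656 0.0574]
ring [0.6507 0.1833 0.05  ] [0.6498 0.1834 0.0514]
handle [0.5525 0.1874 0.058 ] [0.5527 0.1874 0.0575]
blL [0.6398 0.1543 0.05  ] [0.6399 0.1542 0.0498]
blR [0.6438 0.2127 0.05  ] [0.6495 0.2133 0.0408]
padc [0.582  0.2939 0.055 ] [0.5821 0.2939 0.0549]
[0.531, 0.176, 0.058] [0.533 0.201 0.058]
[0.595, 0.171, 0.058] [0.596 0.198 0.058]
```

Request:
{"op": "arm_command", "data": {"targets": [[0, 0.9, 4, 0, 0, 0], [0, 0, 4, 0, 0, 0], [0, 0, 4, 0, 0, 0], [0, 0, 3, 0, 0, 0], [0, 0, 1.5, 0, 0, 0], [0, 0, 0, 0, 0, 0], [0, 0, 0, 0, 0, 0]]}}

```text
time: 6.8
tool_pos: [0.5403, 0.1873, 0.0471]
tool_rot: [2.296, 2.143, 0.002]
force: [0.8, -0.2, -0.7]
opening: 0.0856
```

Request:
{"op": "arm_command", "data": {"targets": [[0, 0, 0, 0, 0, 0], [0, 0, 0, 0, 0, 0], [0, 0, 0, 0, 0, 0], [0, 0, 0, 0, 0, 0], [0, 0, 0, 0, 0, 0], [0, 0, 0, 0, 0, 0], [0, 0, 0, 0, 0, 0], [0, 0, 0, 0, 0, 0]], "gripper": -1}}

```text
time: 7.6
tool_pos: [0.5398, 0.1868, 0.0471]
tool_rot: [2.297, 2.143, 0.001]
force: [-1.6, -0.9, 6.2]
opening: 0.0248
```

Request:
{"op": "arm_command", "data": {"targets": [[0, 0, -0.4, 0, 0, 0], [0, 0, -0.5, 0, 0, 0], [0, 0, 0, 0, 0, 0], [0, -2, 0, 0, 0, 0], [0, -3, 0, 0, 0, 0], [0, -3, 0, 0, 0, 0], [0, -3, 0, 0, 0, 0], [0, -3, 0, 0, 0, 0], [0, 0, -2, 0, 0, 0], [0, 0, -3, 0, 0, 0], [0, 0, 0, 0, 0, 0]]}}

```text
time: 8.7
tool_pos: [0.4024, 0.1977, 0.1085]
tool_rot: [2.295, 2.142, 0.011]
force: [1.1, -0.3, -0.8]
opening: 0.0252
```

```bash
python3 - <<'E'
from h import *
o=r.get_obs(); print(o["tool_pos"],o["opening"]); c=cam("wrist"); w,d=get_image("wrist"); cv2.imwrite("pics/w2.png",w)
np.save("pics/w2.npy",d); np.savez("pics/w2c.npz",K=c[0],k=c[1],t=c[2],R=c[3])
E
```

```text
[0.40238644 0.19774505 0.10845711] 0.0252491929598102
```

View pics/w2.png

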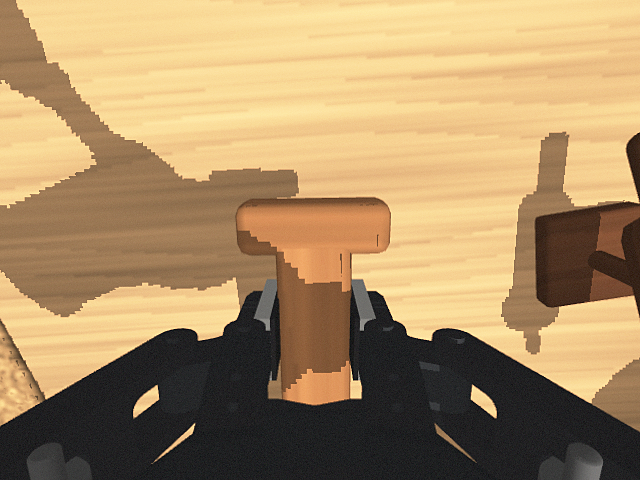

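The paddle is held straight, with its crosspiece level at v≈225. I'll carry it over the mat.

Request:
{"op": "arm_command", "data": {"targets": [[-3.5, -0.3, 0, 0, 0, 0], [-4, -0.3, 0, 0, 0, 0], [-4, -0.3, 0, 0, 0, 0], [-4, -0.3, 0, 0, 0, 0], [-4, -0.3, 0, 0, 0, 0], [-4, -0.4, 0, 0, 0, 0], [-3, -0.4, 0, 0, 0, 0], [-1.8, 0, 0, 0, 0, 0], [0, 0, 3, 0, 0, 0], [0, 0, 2, 0, 0, 0], [0, 0, 0, 0, 0, 0], [0, 0, 0, 0, 0, 0]]}}

```text
time: 9.95
tool_pos: [0.356, -0.0839, 0.0545]
tool_rot: [-2.295, -2.141, 0.002]
force: [0.8, -0.0, 0.2]
opening: 0.0247
```

```bash
python3 - <<'E'
from h import *
o=r.get_obs(); print(o["tool_pos"],o["opening"]); im,d=get_image("top"); cv2.imwrite("pics/t2.png",im); np.save("pics/t2.npy",d)
cv2.imwrite("pics/v2.png",cv2.resize(im[200:350,280:430],None,fx=4,fy=4,interpolation=2))
E
```

```text
[ 0.35601272 -0.08390195  0.05450467] 0.024733247589103335
```

View pics/v2.png

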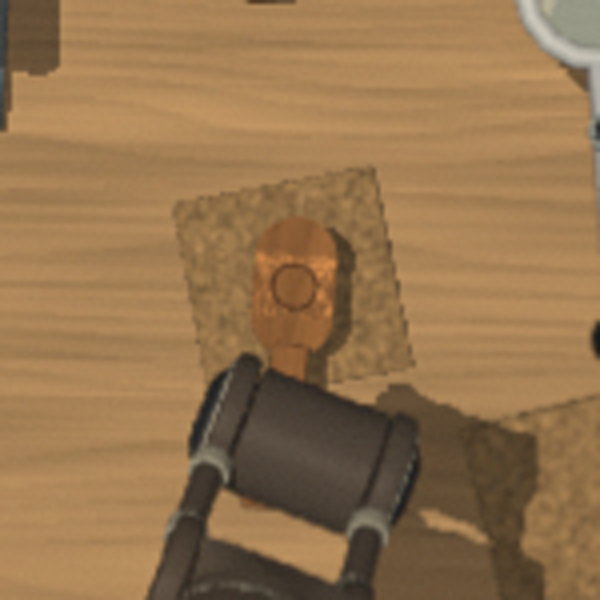

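The ring is at crop (294.5,287) and the visible mat corners are at (175,203), (375,167) and (413,366), which puts the mat centre at about (294,284.5).

```bash
python3 - <<'E'
from h import *
c=cam("top")
f=lambda p,z: onz(c,280+(p[0]+.5)/4-.5,200+(p[1]+.5)/4-.5,z)
R0=f((294.5,287),.0575); A,B,C=[f(p,.008) for p in((175,203),(375,167),(413,366))]
m=(A+C)/2; print(R0,m,np.linalg.norm(A-B),np.linalg.norm(B-C)); e=m-R0; a=np.radians(86); print("world",e,"tool x,y cm",100*(e[0]*np.cos(a)+e[1]*np.sin(a)),100*(e[0]*np.sin(a)-e[1]*np.cos(a)))
E
```

```text
[ 0.4677656  -0.08885885  0.0575    ] [ 0.47248175 -0.09048435  0.008     ] 0.14888942353845702 0.14790755723518487
world [ 0.00471615 -0.0016255  -0.0495    ] tool x,y cm -0.12925587202959302 0.4818052926845212
```

Request:
{"op": "arm_command", "data": {"targets": [[-0.1, 0.45, 0, 0, 0, 0], [0, 0, 1.5, 0, 0, 0], [0, 0, 1.3, 0, 0, 0], [0, 0, 0.6, 0, 0, 0], [0, 0, 0.4, 0, 0, 0], [0, 0, 0, 0, 0, 0], [0, 0, 0, 0, 0, 0]]}}

```text
time: 10.7
tool_pos: [0.362, -0.0857, 0.0177]
tool_rot: [2.296, 2.143, 0.001]
force: [0.3, -0.2, -0.3]
opening: 0.025
```

Request:
{"op": "arm_command", "data": {"targets": [[0, 0, 0.15, 0, 0, 0], [0, 0, 0.1, 0, 0, 0], [0, 0, 0, 0, 0, 0], [0, 0, 0, 0, 0, 0]]}}

```text
time: 11.1
tool_pos: [0.3619, -0.0857, 0.0152]
tool_rot: [2.297, 2.142, 0.001]
force: [-1.9, 0.2, 5.7]
opening: 0.0244
```

Contact at 5.7 N. I'll open, rise, and look from above.

Request:
{"op": "arm_command", "data": {"targets": [[0, 0, 0, 0, 0, 0], [0, 0, 0, 0, 0, 0], [0, 0, 0, 0, 0, 0], [0, 0, 0, 0, 0, 0], [0, 0, 0, 0, 0, 0], [0, 0, -1, 0, 0, 0], [0, 0, -4, 0, 0, 0], [0, 0, -4, 0, 0, 0], [0, 0, -4, 0, 0, 0], [0, 0, -5, 0, 0, 0], [0, 0, -5, 0, 0, 0], [0, 0, 0, 0, 0, 0]], "gripper": 1}}

```text
time: 12.3
tool_pos: [0.3664, -0.0873, 0.253]
tool_rot: [2.286, 2.133, 0.012]
force: [0.8, -0.8, 0.6]
opening: 0.0858
```

```bash
python3 - <<'E'
from h import *
o=r.get_obs(); print(o["tool_pos"],o["opening"]); im,d=get_image("top"); cv2.imwrite("pics/t3.png",im); np.save("pics/t3.npy",d)
cv2.imwrite("pics/v3.png",np.hstack([cv2.resize(im[225:315,310:400],None,fx=5,fy=5,interpolation=2),cv2.resize(im[210:300,425:490],None,fx=5,fy=5,interpolation=2)]))
E
```

```text
[ 0.36644904 -0.08731342  0.25299684] 0.08575944574383912
```

View pics/v3.png

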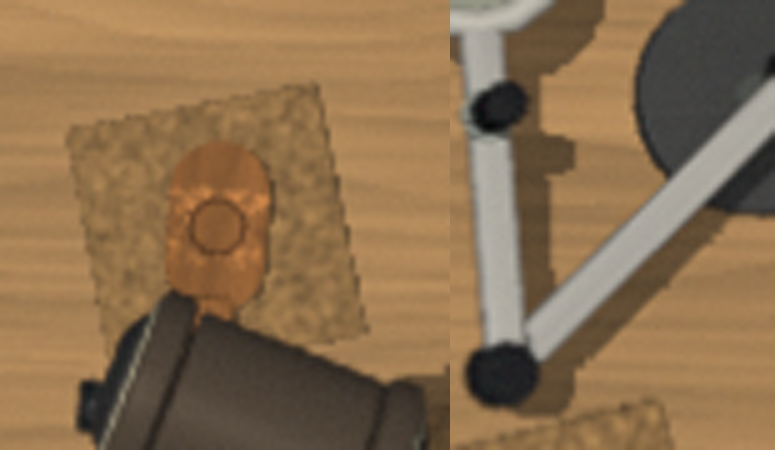

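```bash
cat > ik.py <<'E'
from h import *
def knob_target(post,lens):
    v=lens-post; D=np.linalg.norm(v); th=np.arctan2(v[1],v[0]); h=np.arccos(D/.48)
    e=post+.24*np.array([np.cos(th+h),np.sin(th+h)]); return e, e+(lens-e)*.14/.24, np.degrees([th+h,2*h])
E
python3 - <<'E'
from ik import *
c=cam("top")
f=lambda p,z: onz(c,310+(p[0]+.5)/5-.5,225+(p[1]+.5)/5-.5,z)
r0=f((217.5,226),.018);A,B,C=[f(p,.008) for p in((67,130),(318,83),(367,330))]
print("mark",r0,"mat",(A+C)/2)
post=np.array([.602,-.4765]); e,k,a=knob_target(post,r0[:2]); print("elbow",e,"knob",k,a)
# arcs: waypoints of knob interpolated in joint space
e0=np.array([.432,-.305]); l0=np.array([.670,-.289])
s0=np.arctan2(*(e0-post)[::-1]); b0=np.arctan2(*(l0-e0)[::-1]); E0=s0-b0; s1,E1=np.radians(a)
print(np.degrees([s0,E0]))
E
```

```text
mark [ 0.47452891 -0.09013366  0.018     ] mat [ 0.47290583 -0.09011475  0.008     ]
elbow [ 0.4173264  -0.32321706] knob [ 0.45069453 -0.18725174] [140.30661966  64.09543142]
[134.74833641 130.90230632]
```

The mark is 1.6 mm from the mat centre, which is good enough. Next, the knob.

Request:
{"op": "arm_command", "data": {"targets": [[-2.8, 3.2, 0, 0, 0, 0], [-2.8, 3.2, 0, 0, 0, 0], [-2.8, 3.2, 0, 0, 0, 0], [-2.8, 3.2, 0, 0, 0, 0], [-2.8, 3.2, 0, 0, 0, 0], [-2.8, 3.2, 0, 0, 0, 0], [-2.6, 3.2, 0, 0, 0, 0], [0, 0, 0, 0, 0, -4], [0, 0, 0, 0, 0, 0], [0, 0, 0, 0, 0, 0]]}}

```text
time: 13.35
tool_pos: [0.5702, -0.2938, 0.2429]
tool_rot: [-2.22, -2.218, 0.001]
force: [0.0, -0.1, 0.3]
opening: 0.0855
```

```bash
python3 - <<'E'
from h import *
o=r.get_obs(); print(o["tool_pos"],o["tool_rot"]); c=cam("wrist"); w,d=get_image("wrist"); cv2.imwrite("pics/w3.png",w)
np.save("pics/w3.npy",d); np.savez("pics/w3c.npz",K=c[0],k=c[1],t=c[2],R=c[3])
print("expect",proj(c,[.571,-.295,.201]),proj(c,[.432,-.305,.15]))
E
```

```text
[ 0.57018359 -0.29376582  0.24286197] [-2.21979157e+00 -2.21759140e+00  1.35829320e-03]
expect [309.96750244 277.04504622] [290.59396898  -8.45579459]
```

View pics/w3.png

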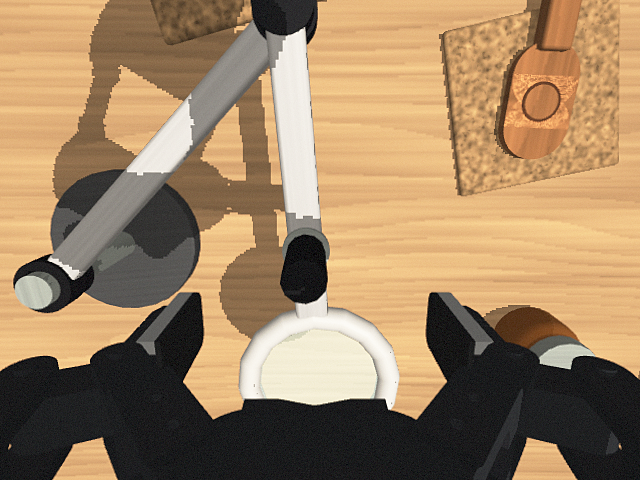

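The knob top is at about (303,285) between the open jaws, within 3 mm of prediction, and the link runs to the lens below it. I'll descend and grip.

Request:
{"op": "arm_command", "data": {"targets": [[-0.2, 0.1, 0, 0, 0, 0], [0, 0, 3, 0, 0, 0], [0, 0, 2.5, 0, 0, 0], [0, 0, 1.2, 0, 0, 0], [0, 0, 0, 0, 0, 0], [0, 0, 0, 0, 0, 0]]}}

```text
time: 14.0
tool_pos: [0.5729, -0.2967, 0.1787]
tool_rot: [2.22, 2.221, 0.0]
force: [-0.1, 0.1, -0.0]
opening: 0.0853
```

Request:
{"op": "arm_command", "data": {"targets": [[0, 0, 0, 0, 0, 0], [0, 0, 0, 0, 0, 0], [0, 0, 0, 0, 0, 0], [0, 0, 0, 0, 0, 0], [0, 0, 0, 0, 0, 0], [0, 0, 0, 0, 0, 0], [0, 0, 0, 0, 0, 0], [0, 0, 0, 0, 0, 0]], "gripper": -1}}

```text
time: 14.8
tool_pos: [0.5729, -0.2972, 0.1787]
tool_rot: [2.22, 2.221, -0.0]
force: [-1.2, -1.3, 4.4]
opening: 0.0228
```

Request:
{"op": "arm_command", "data": {"targets": [[0.5, -0.5, 0, 0, 0, 0], [1, -1.1, 0, 0, 0, 0], [1, -1.1, 0, 0, 0, 0], [1, -1.1, 0, 0, 0, 0], [0, 0, 0, 0, 0, 0]]}}

```text
time: 15.3
tool_pos: [0.5333, -0.2598, 0.1786]
tool_rot: [-2.219, -2.221, -0.001]
force: [-2.3, 1.3, 7.4]
opening: 0.0225
```

Request:
{"op": "arm_command", "data": {"targets": [[1, -1.1, 0, 0, 0, 0], [1, -1.1, 0, 0, 0, 0], [1, -1.1, 0, 0, 0, 0], [1, -1.1, 0, 0, 0, 0], [1, -1.1, 0, 0, 0, 0], [1, -1.1, 0, 0, 0, 0], [0.5, -0.9, 0, 0, 0, 0], [1, -0.8, 0, 0, 0, 0], [0, 0, 0, 0, 0, 0], [0, 0, 0, 0, 0, 0], [0, 0, 0, 0, 0, 0]]}}

```text
time: 16.4
tool_pos: [0.4511, -0.1861, 0.1785]
tool_rot: [-2.22, -2.221, -0.001]
force: [-0.3, -0.1, 8.5]
opening: 0.0224
```

```bash
python3 - <<'E'
from h import *
o=r.get_obs(); print(o["tool_pos"],o["opening"],o["force"]); im,d=get_image("top"); cv2.imwrite("pics/t4.png",im); np.save("pics/t4.npy",d)
cv2.imwrite("pics/v4.png",cv2.resize(im[220:340,310:510],None,fx=4,fy=4,interpolation=2))
E
```

```text
[ 0.45113294 -0.18606391  0.17846481] 0.022413660763225558 [-0.3301803  -0.05938671  8.51385394]
```

View pics/v4.png

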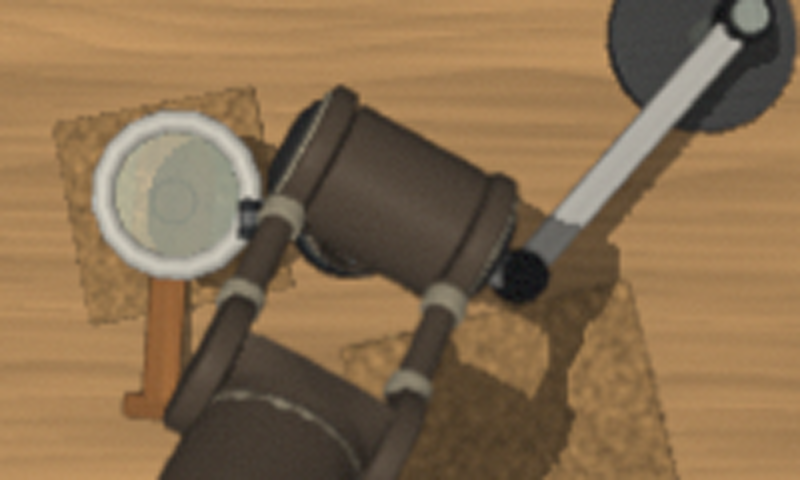

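The lens rim spans u 93–262 and v 110–279 in the crop, so its centre is about (177.5,194.5). The ring shows through it at (177,201), and the whole mark is visible.

```bash
python3 - <<'E'
from ik import *
c=cam("top"); im=cv2.imread("pics/t4.png"); h=cv2.cvtColor(im,cv2.COLOR_BGR2HSV)
f=lambda p,z: onz(c,310+(p[0]+.5)/4-.5,220+(p[1]+.5)/4-.5,z)
L=f((177.5,194.5),.143); m=f((177,201),.018); print(L,m)
post=np.array([.602,-.4765])
for t in (m[:2],np.array([.4745,-.0901])): print("shift knob", knob_target(post,t)[1]-knob_target(post,L[:2])[1], t-L[:2])
E
```

```text
[ 0.471459   -0.08686503  0.143     ] [ 0.47435836 -0.09238453  0.018     ]
shift knob [ 0.00029426 -0.00490058] [ 0.00289936 -0.0055195 ]
shift knob [ 0.00103629 -0.00276524] [ 0.003041   -0.00323497]
```

Request:
{"op": "arm_command", "data": {"targets": [[-0.2, 0.05, 0, 0, 0, 0], [-0.15, 0.05, 0, 0, 0, 0], [0, 0, 0, 0, 0, 0], [0, 0, 0, 0, 0, 0], [0, 0, 0, 0, 0, 0]]}}

```text
time: 16.95
tool_pos: [0.4522, -0.1882, 0.1785]
tool_rot: [-2.219, -2.219, -0.004]
force: [-1.3, 3.1, 8.7]
opening: 0.0225
```

Request:
{"op": "arm_command", "data": {"targets": [[0, 0, 0, 0, 0, 0], [0, 0, 0, 0, 0, 0], [0, 0, 0, 0, 0, 0], [0, 0, 0, 0, 0, 0], [0, 0, 0, 0, 0, 0], [0, 0, -2, 0, 0, 0], [0, 0, -3, 0, 0, 0], [0, 0, -4, 0, 0, 0], [0, 0, -4, 0, 0, 0], [0, 0, 0, 0, 0, 0]], "gripper": 1}}

```text
time: 17.95
tool_pos: [0.456, -0.192, 0.3146]
tool_rot: [2.212, 2.213, 0.006]
force: [1.3, 0.5, 0.0]
opening: 0.0855
```

Request:
{"op": "arm_command", "data": {"targets": [[4, 0, 0, 0, 0, 0], [4, 0, 0, 0, 0, 0], [4, 0, 0, 0, 0, 0], [4, 0, 0, 0, 0, 0], [4, 0, 0, 0, 0, 0], [4, 0, 0, 0, 0, 0], [4, 0, 0, 0, 0, 0], [4, 0, 0, 0, 0, 0], [4, 0, 0, 0, 0, 0], [0, 0, 0, 0, 0, 0], [0, 0, 0, 0, 0, 0]]}}

```text
time: 19.05
tool_pos: [0.4518, 0.1703, 0.307]
tool_rot: [-2.218, -2.224, 0.003]
force: [-0.5, -0.6, -0.4]
opening: 0.0852
```

```bash
python3 - <<'E'
from h import *
o=r.get_obs(); print(o["time"],o["tool_pos"]); im,d=get_image("top"); cv2.imwrite("pics/t5.png",im); np.save("pics/t5.npy",d)
s,_=get_image("scene"); cv2.imwrite("pics/s5.png",s)
a=cv2.resize(im[235:315,310:400],None,fx=5,fy=5,interpolation=2); b=cv2.resize(im[130:350,140:465],(465,315)); b=cv2.copyMakeBorder(b[:, :350],0,85,0,0,0)
cv2.imwrite("pics/v5.png",np.hstack([a,b]))
E
```

```text
19.05 [0.45177222 0.17029503 0.306979  ]
```

View pics/v5.png

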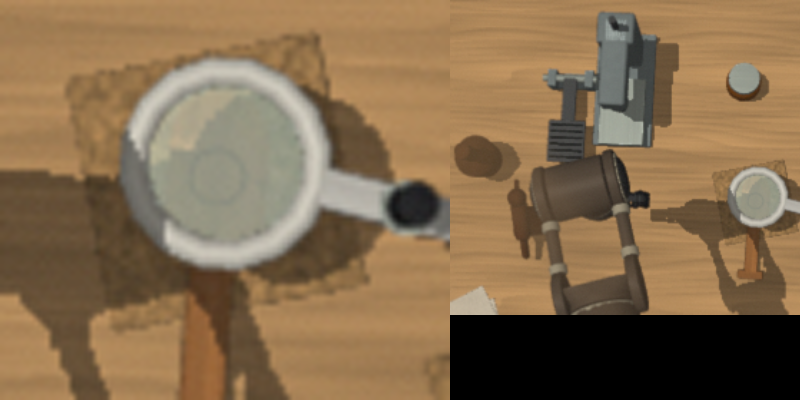

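The lens outline spans u 120–330 and v 57–271, centre (225,164), with the ring at (217,174).

```bash
python3 - <<'E'
from ik import *
c=cam("top"); f=lambda p,z: onz(c,310+(p[0]+.5)/5-.5,235+(p[1]+.5)/5-.5,z)
L=f((225,164.3),.141); m=f((217,174),.018); print(L,m,L-m)
d=np.load("pics/t5.npy"); P=np.array([at(c,u,v,d[v,u]) for v in range(240,295) for u in range(325,385) if d[v,u]>0])
q=P[(abs(P[:,2]-.143)<.012)&(np.hypot(P[:,0]-L[0],P[:,1]-L[1])<.063)]; print(len(q),cv2.minEnclosingCircle((q[:,:2]*1000).astype(np.float32)))
s=cam("scene"); im=cv2.imread("pics/s5.png"); u,v=proj(s,L); u2,v2=proj(s,m); print(u,v,u2,v2)
x,y=int(u)-50,int(v)-50; x=max(x,0)
cv2.imwrite("pics/v6.png",cv2.resize(im[y:y+100,x:x+100],None,fx=6,fy=6,interpolation=2)); print(x,y)
E
```

```text
[ 0.47374651 -0.08853887  0.141     ] [ 0.47568398 -0.08982393  0.018     ] [-0.00193748  0.00128507  0.123     ]
1426 ((475.0934753417969, -91.60871124267578), 60.1325569152832)
327.8012367431187 210.6121863145545 326.55507401069747 231.0587776631221
277 160
```

View pics/v6.png

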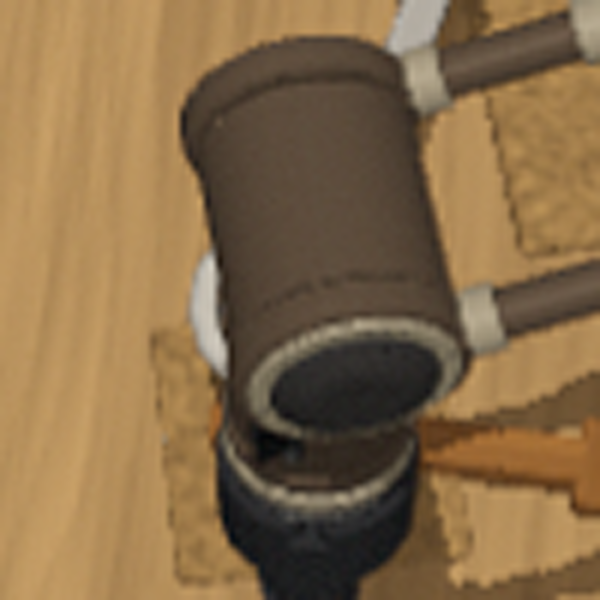

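The robot hides the lens in the scene view. The top view alone gives the lens about 2 mm from the mark, with its depth reading in agreement. The arm touches nothing and time is fine, so I'm handing in.

```bash
python3 -c "
from cell import r
print(r.finish_job())"
```

```text
the job is handed in; nothing more can be done
None
```

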